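Snap a battery pack into the instrument and switch it on

TASK

Fit the tall battery pack with the wedge ribs on its ends into the empty bay of the open white instrument housing: press it straight down until both end clips have snapped over its ribs, and stop pushing there - do not crush the spring contacts underneath by pressing on to the bottom. Then let go of it and throw the housing's toggle switch right over to the side away from the robot. Leave the other things on the table as they are.

Things in the scene. Friction and masses are not known exactly. Their poses are not given: they have to be found in the camera images.
- pack: Battery pack to fit: black upright block, 83 (x) by 44 (y) by 66 mm high, 0.16-0.26 kg. Origin: centre of its underside, whose end edges are bevelled by 3 mm. Each short end (+x, -x) has a wedge rib 26 mm wide, sloping out from 16 mm above the underside to 6 mm proud at 26 mm, where its flat top is. Same either way round. Grip across the 44 mm width in the upper half; the lower 30 mm goes into the bay.
- housing: Instrument housing: open white plastic tray fixed to the table, 176 (x) by 260 (y) mm, walls 34 mm high, with the battery bay (at y +60 mm), terminal blocks under 25 mm high and the toggle switch (at y -85 mm). Origin: centre of its underside at table height, z up, +x is its far side.
- bay (a point): Where the pack's origin lies once snapped in, 18 mm above the table in the bay; axes as the housing's. The pack goes in upright, length along the housing's x. Side guides 48 mm apart, 76 mm long, flaring to 56 mm at their tops 41 mm above the table; end walls 87 mm apart, flaring to 95 mm at their tops 28 mm above the table.
- contacts (a joint): Black sprung contact plate under the pack, m pressed down from rest. 0: plate top 22 mm above the table; 0.004: pack snapped in; 0.012: bottomed. Pushes up 2.8 N at 0 plus 0.4 N per mm. Beyond 0.0105 (pack 6.5 mm below its snapped-in height) it is crushed.
- clip_far (a joint): White sprung clip at the bay's +x end, 16 mm wide, 56 mm high; m pushed outward: 0 at rest and when snapped, 0.004 as the rib passes. Its hook is 43 mm from the bay's centre, flat underside 44 mm above the table, inner face sloping out above. Ribs meet hooks 7 mm above snapped-in height; push peaks at 9-20 N, then halves or less as they snap over, at snapped-in height.
- clip_near (a joint): The same clip at the bay's -x end, mirrored. After the snap the sprung contacts lift the pack lightly against the two hooks.
- toggle (a joint): Toggle lever on the housing, rad: 0 leans to the housing's -x (off; up to 0.12 at the start), 1.0 leans to +x (on, at its stop). Pivot along the housing's y, 26 mm above the table at housing x 0, y -85 mm. Takes about 1.5 N at the ball and stays where it is left.
- toggle_tip (a point): Centre of the black ball, 26 mm across, on the end of the toggle lever, 50 mm from its pivot: 70 mm above the table at both ends of its travel, 76 mm when upright. From off to on it travels 48 mm along the housing's +x.
- flat_pack: Another battery pack that does not fit: flat black block, 110 by 60 by 38 mm, no end ribs. It may lie on either side of the housing. Origin at the centre of its underside. Leave alone.
- tape_roll: Dark roll of tape lying flat, 60 mm across, 19 mm high; origin under its centre. Leave alone.
- screwdriver: Screwdriver 170 mm long, lying down. Leave alone.
- gland: Small white cable gland, 28 mm across and 28 mm high. Leave alone.
- screw_jar: Glass jar with a steel lid, 50 mm across, 60 mm high. Leave alone.
Mind the look-alikes: they are no part of the job. What is shaped like the pack but brown or orange is not meant.

How it is judged:
By the outcome, as a careful person would: the job done as asked, in the order asked, and still so for the second after the job is handed in, with the robot touching nothing.
It also fails if it takes over 53 s, if anything falls off the work surface, if the arm or the gripper's body presses on something with over 40 N, if the wrist force passes 120 N, or if a joint passes its speed limit or range.

ROBOT

A 7-joint arm with a two-finger parallel gripper is mounted at the origin on the work surface. World frame = base frame: x ahead of the robot, y to its left, z up, the work surface at z = 0. Lengths are in m, angles in rad, forces in N, time in s.
With the tool pointing down it reaches from about 0.4 to 0.875 m from the base axis. Payload 6.5 kg.
Tool frame: the origin (TCP) lies midway between the tips of the shut fingers; the grasp point (between the pads) lies 19 mm behind it; z points along the fingers, y is the line along which they close (so a half turn about z gives the same grasp; the last joint's range is limited). The gripper opens to 85 mm and grips with 20 to 120 N. Pads are 22 mm wide; open, the fingers measure 114 mm over their backs; the gripper's body (76 mm by 85 mm) begins 54 mm behind the grasp point. The pads swing forward as they close: fully open they stand 13 mm farther back than shut.
Start: joints at [1.07, 0.536, -0.004, 1.538, 0.003, 1.067, -0.071], TCP at [0.274, -0.59, 0.231] pointing down, gripper open.
Joint ranges: [-2.7, 2.7], [-0.37, 2.16], [-1.27, 1.26], [0.24, 2.4], [-1.31, 4.45], [0.19, 1.91], [-2.76, 2.76]. Speed limits (rad/s): [2.39, 2.39, 3.14, 3.14, 3.14, 3.14, 3.14].

INTERFACE

Orientations are given as a rotation vector (axis times angle).
In Python, from plant import env gives the robot as it stands.
- The arm moves only by the tool drive_tool, never from a script. Its argument "plan" is a list of rows, each an object of numbers: "tx", "ty", "tz": the shift along the tool's x, y, z in units of 30 mm (1.0 is 30 mm); "rx", "ry", "rz": the turn, a rotation vector about the tool's x, y, z in units of 0.1 rad (1.0 is 0.1 rad); "claw": the opening in per cent of the stroke, from 0 (shut) to 100 (fully open). A call has 1 to 8 rows; each row shifts and turns the commanded pose from where the row before left it, along the tool's axes as they then stand; what a row does not reach is not made up. A row lasts 1/8 s, in which the tool goes at most 62.5 mm and 10.7 degrees, less where a joint would pass 70% of its speed; a pose out of reach is approached as far as the arm can. A call with a number of a shift or a turn outside -1 to 1 is refused whole. A call with a gripper value outside its range is refused whole. The fingers move at their own pace and stop on an object; the grip force is fixed at half the most. Time passes only in rows, so rows that do not move let the fingers close. It gives the time, the measured TCP pose, the force, the opening and the grip force at its end, in the units of the state.
- env.state(): the state, without advancing time (a new reading comes with each control period).
- env.get_image(name): name is "side" or "top"; returns a dict with "frame" (420x560x3 uint8, red, green, blue), "vfov" (degrees; the focal length in pixels is half the picture's height over the tangent of half this angle, whatever the lens; pixels are square), "cx", "cy" (the principal point, pixels), "k1" (the pictures are not rectified: a ray, as slopes to the right and down, at radius r is drawn at 1 + k1 r^2 times it, then the intrinsics apply), "pose" (4x4, takes a point from camera to world coordinates). Camera axes: x right, y down, z forward; pixel columns grow to the right and rows downward; lengths in m; the calibration is good to about 2 mm. A picture is of the moment at which its call begins. There is no depth.
- env.sign_off(): hands the job in; it is judged then, once.
Trained networks look in a picture, given as the dict that the camera call returned (one of the last four; its "shot" number tells which), for a name from the list of things; names that differ only in an ending like _2 or _b are one class to them, and where a whole thing is asked for, a point or a joint stands for the part that bears it (a point fixed in the world has none). Each returns a list of dicts, best first, with "conf" (0 to 1); they miss things now and then, are a little off and sometimes report something else, mostly with a low value. They report only what shows in the picture. A call takes as long as a camera call. They do not tell look-alikes from the thing itself.
- env.spot_in(picture, target): "rect" ([centre column, centre row, width, height] in pixels, round what is visible of it).
The state is a dict: "time_s": time; "q": joint angles; "joint_vel": joint speeds; "joint_efforts": joint torques, N m; "tool_pos": TCP position; "ee_rot": TCP orientation; "force": force on the tool from outside, world axes, zero at the start; "ft_torque": the same for the moment, N m; "opening": finger opening in m; "grip_force": force on a finger pad.
Only numpy, scipy, OpenCV 4.12 (cv2) and the standard library are available. Lean on these libraries where they do the work, as an engineer would, in place of code of your own. Each camera call takes 0.05 s, during which the arm holds its last target. There are 200 camera calls.

## Working session

There is one attempt and no reset: what is moved stays moved. The work goes in short steps, Python scripts to look and compute and a tool call to move; the robot and the scene stay as the last step left them, time stands still between calls to the robot, and variables do not carry over. Pictures are saved under pics/ and viewed, at most 10 in all, crops included, and the job is handed in when it is done.

Besides the shell and the picture viewer there is one more tool, called after "Request:" as name([rows], argument=value, ...), one row to a line, values as JSON. drive_tool: Moves the arm, as the interface text tells. Its arguments: {"type":"object","properties":{"plan":{"type":"array"}},"required":["plan"]}

```bash
mkdir -p pics; cat > h.py <<'E'
import numpy as np, cv2
from plant import env
from scipy.spatial.transform import Rotation as R
def K(p):
    h,w=p['frame'].shape[:2]; f=h/2/np.tan(np.radians(p['vfov'])/2)
    return np.array([[f,0,p['cx']],[0,f,p['cy']],[0,0,1.]])
D=lambda p: np.array([p['k1'],0,0,0,0.])
def ray(p,uv):
    a=cv2.undistortPoints(np.array([[uv]],float),K(p),D(p))[0,0]
    T=np.array(p['pose']); return T[:3,3],T[:3,:3]@np.array([a[0],a[1],1])
def at_z(p,uv,z):
    o,d=ray(p,uv); return o+d*(z-o[2])/d[2]
def proj(p,X):
    T=np.linalg.inv(np.array(p['pose']))
    return cv2.projectPoints(np.atleast_2d(np.array(X,float)),cv2.Rodrigues(T[:3,:3])[0],T[:3,3],K(p),D(p))[0][:,0]
def save(p,n): cv2.imwrite('pics/'+n,p['frame'][...,::-1])
E
python3 - <<'E'
from h import *
for n in('top','side'):
    p=env.get_image(n); save(p,n+'0.png'); print(n,p['vfov'],np.round(p['pose'],3).tolist())
    for t in('pack','housing','toggle_tip','flat_pack','bay','clip_far','clip_near'):
        try: print(t,[(np.round(d['rect'],0).tolist(),round(d['conf'],2)) for d in env.spot_in(p,t)][:4])
        except Exception as e: print(t,e)
s=env.state(); print(s['time_s'],s['tool_pos'],s['ee_rot'],s['opening'])
E
```

```text
top 43.25561070704948 [[0.022, -0.98, 0.197, 0.29], [-1.0, -0.025, -0.011, -0.042], [0.015, -0.197, -0.98, 1.27], [0.0, 0.0, 0.0, 1.0]]
pack [([322.0, 294.0, 33.0, 40.0], 0.87), ([387.0, 305.0, 48.0, 32.0], 0.77), ([434.0, 210.0, 44.0, 38.0], 0.58)]
housing [([255.0, 205.0, 122.0, 95.0], 0.68)]
toggle_tip []
flat_pack [([106.0, 259.0, 45.0, 55.0], 0.81)]
bay [([254.0, 206.0, 119.0, 100.0], 0.93)]
clip_far []
clip_near []
side 45.03598773562939 [[-0.969, -0.172, 0.18, 0.284], [-0.249, 0.671, -0.698, 0.77], [-0.001, -0.721, -0.693, 0.901], [0.0, 0.0, 0.0, 1.0]]
pack [([290.0, 130.0, 31.0, 33.0], 0.97), ([313.0, 161.0, 35.0, 39.0], 0.88), ([349.0, 200.0, 42.0, 43.0], 0.88), ([360.0, 166.0, 33.0, 40.0], 0.65)]
housing [([244.0, 238.0, 83.0, 89.0], 0.75)]
toggle_tip [([254.0, 199.0, 10.0, 16.0], 0.55)]
flat_pack [([261.0, 383.0, 63.0, 60.0], 0.81)]
bay [([245.0, 238.0, 78.0, 97.0], 0.77)]
clip_far [([225.0, 251.0, 3.0, 19.0], 0.59)]
clip_near [([268.0, 245.0, 8.0, 13.0], 0.59)]
0.8 [ 0.27378554 -0.58952633  0.23131459] [ 3.06760081e+00  6.77717536e-01 -7.78345593e-05] 0.08511815466734535
```

```bash
python3 - <<'E'
import cv2,numpy as np
a=cv2.imread('pics/top0.png');b=cv2.imread('pics/side0.png')
a=cv2.resize(a[130:350,60:480],(800,419),interpolation=cv2.INTER_CUBIC)
cv2.imwrite('pics/topc.png',a)
b=cv2.resize(b[100:310,180:460],(800,600),interpolation=cv2.INTER_CUBIC)
cv2.imwrite('pics/sidec.png',b)
E
```

```text
(no output)
```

View pics/topc.png

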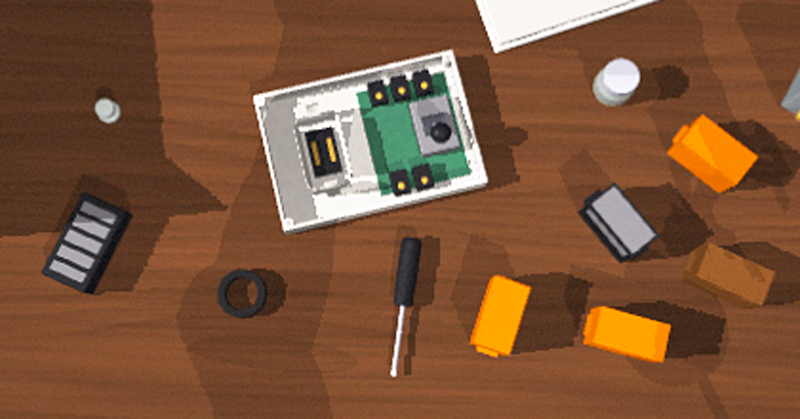

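View pics/sidec.png

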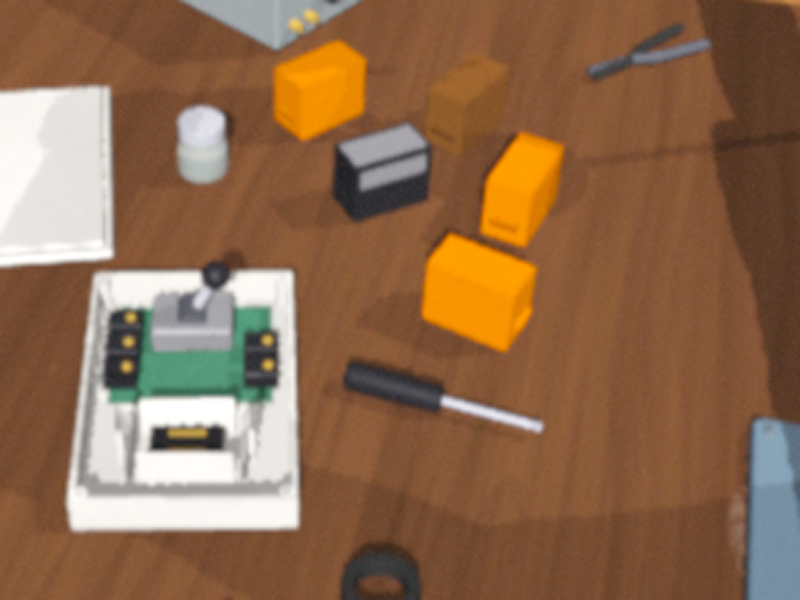

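The top crop shows the housing, with the bay at (325,155) and the ball at (440,131). Candidates for the pack in the top crop are:
- black/silver block at (618,222), full picture (384,247)
- orange at (500,315), (627,333) and (712,152)
- brown at (730,275)
- flat black pack at (87,243)

I choose the upright black one, which is at (382,170) in the side crop. Next, a close crop to check it.

```bash
python3 - <<'E'
import cv2,numpy as np
a=cv2.imread('pics/top0.png');b=cv2.imread('pics/side0.png')
def c(im,u,v,w,h,s):
    return cv2.resize(im[v:v+h,u:u+w],None,fx=s,fy=s,interpolation=cv2.INTER_CUBIC)
L=np.zeros((600,800,3),np.uint8)
x=c(a,350,215,66,60,6);L[:360,:396]=x
x=c(b,285,130,66,60,6);L[:360,400:796]=x
x=c(a,250,165,70,40,4);L[370:530,:280]=x
x=c(b,205,190,86,57,4);L[370:598,400:744]=x
cv2.imwrite('pics/close.png',L)
E
```

```text
(no output)
```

View pics/close.png

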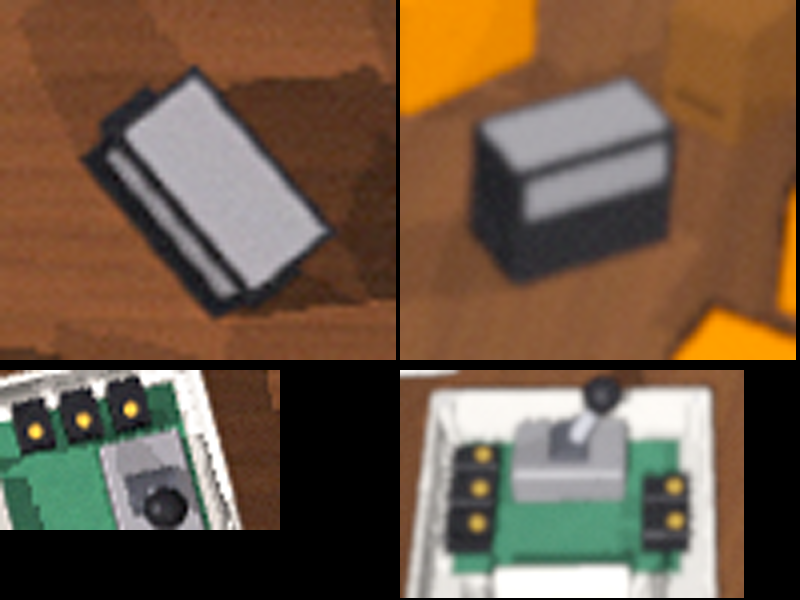

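```bash
cat >> h.py <<'E'
from scipy.optimize import least_squares
def fit(obs,x0):
    # obs: list of (pic, model points Nx3, pixels Nx2)
    def world(v,m):
        c,s=np.cos(v[2]),np.sin(v[2]); m=np.array(m,float)
        return np.c_[v[0]+c*m[:,0]-s*m[:,1],v[1]+s*m[:,0]+c*m[:,1],m[:,2]]
    f=lambda v: np.concatenate([(proj(p,world(v,m))-np.array(uv)).ravel() for p,m,uv in obs])
    r=least_squares(f,x0,loss='soft_l1'); return r.x,f(r.x).reshape(-1,2)
E
python3 - <<'E'
from h import *
t=env.get_image('top'); s=env.get_image('side')
np.set_printoptions(precision=4,suppress=True)
sub=lambda L,o,sc,off=(0,0): [((x-off[0]+.5)/sc-.5+o[0],(y-off[1]+.5)/sc-.5+o[1]) for x,y in L]
T=sub([(118,132),(197,66),(335,232),(248,297),(83,158),(217,318)],(350,215),6)
S=sub([(477,125),(630,78),(675,125),(518,178),(520,283)],(285,130),6,(400,0))
a,b,h=.0415,.022,.066
for p,U,n in((t,T[:4],'t'),(s,S[:4],'s')): print(n,[at_z(p,u,h)[:2] for u in U])
H=sub([(254,96),(452,51),(486,185),(287,231)],(60,130),1.9046)
HS=sub([(95,271),(294,269),(72,528),(299,527)],(180,100),2.857)
print('H',[at_z(t,u,.034)[:2] for u in H]); 
A,B=.088,.130
mH=[(A,B,.034),(A,-B,.034),(-A,-B,.034),(-A,B,.034)]
mHS=[(A,-B,.034),(-A,-B,.034),(A,B,0),(-A,B,0)]
c=np.mean([at_z(t,u,.034)[:2] for u in H],0)
for o in ([(t,mH,H)],[(s,mHS,HS)],[(t,mH,H),(s,mHS,HS)]):
    v,r=fit(o,[*c,.2]); print('housing',v,r.round(1).tolist())
# top-face order from image: T0->T1 short, T1->T2 long
P=[at_z(t,u,h)[:2] for u in T]; d=P[2]-P[1]; yaw=np.arctan2(d[1],d[0]); c=np.mean(P[:4],0)
# T: T1 = -x end; T2 +x end along d ; side sign
n=np.array([-np.sin(yaw),np.cos(yaw)]); sg=np.sign((P[1]-P[0])@n)
mT=[(-a,-sg*b,h),(-a,sg*b,h),(a,sg*b,h),(a,-sg*b,h),(-a,-sg*b,0.0015),(a,-sg*b,0.0015)]
Q=np.array(mT[:4])[:,:2]; c_,s_=np.cos(yaw),np.sin(yaw); W=c+Q@np.array([[c_,s_],[-s_,c_]])
ms=[]
for u in S[:4]:
    w=at_z(s,u,h)[:2]; ms.append(mT[int(np.argmin(np.linalg.norm(W-w,axis=1)))])
m5=list(ms[3]); m5[2]=0.0; ms.append(tuple(m5)); print(ms)
for o in ([(t,mT,T)],[(s,ms,S)],[(t,mT,T),(s,ms,S)]):
    v,r=fit(o,[*c,yaw]); print('pack',v,np.degrees(v[2]),r.round(1).tolist())
E
```

```text
t [array([ 0.4876, -0.2838]), array([ 0.5141, -0.3146]), array([ 0.4511, -0.3659]), array([ 0.4254, -0.3321])]
s [array([ 0.5102, -0.3122]), array([ 0.4498, -0.3645]), array([ 0.4233, -0.3344]), array([ 0.484 , -0.2789])]
H [array([0.6197, 0.1323]), array([ 0.6858, -0.1171]), array([ 0.5129, -0.1617]), array([0.4493, 0.0831])]
housing [ 0.567  -0.0153  0.2574] [[-0.2, 0.3], [0.6, 0.3], [0.8, -0.9], [-2.1, 0.1]]
housing [ 0.5666 -0.0153  0.262 ] [[0.4, 0.4], [-0.3, 0.5], [0.3, -0.1], [-0.3, -0.4]]
housing [ 0.5668 -0.0154  0.26  ] [[-0.2, 0.5], [0.5, 0.2], [0.8, -0.9], [-1.9, 0.4], [0.4, 0.3], [-0.3, 0.5], [0.1, -0.2], [-0.5, -0.4]]
[(-0.0415, np.float64(0.022), 0.066), (0.0415, np.float64(0.022), 0.066), (0.0415, np.float64(-0.022), 0.066), (-0.0415, np.float64(-0.022), 0.066), (-0.0415, np.float64(-0.022), 0.0)]
pack [ 0.4695 -0.3246 -2.4577] -140.81305762673304 [[-1.1, -0.1], [0.3, -0.6], [0.9, -0.0], [0.7, 0.9], [-0.5, -0.2], [-0.5, 0.2]]
pack [ 0.4666 -0.3238 -2.4154] -138.39114227675634 [[-0.7, -0.2], [0.1, -0.7], [0.9, 0.0], [0.4, -0.1], [-0.7, 1.3]]
pack [ 0.4686 -0.3245 -2.4481] -140.2657233517073 [[-1.2, 0.5], [0.1, -0.2], [0.9, 0.2], [0.9, 1.2], [-0.6, 0.3], [-0.4, 0.6], [-1.4, -0.8], [-0.1, -0.8], [0.2, 0.1], [-0.8, -0.6], [-1.9, 0.8]]
```

Request:
drive_tool([
  {"tx": 1,"ty": -0.55,"tz": 0.2,"claw": 100},
  {"tx": 1,"ty": -0.55,"tz": 0.2,"claw": 100},
  {"tx": 1,"ty": -0.55,"tz": 0.2,"claw": 100},
  {"tx": 1,"ty": -0.55,"tz": 0.2,"claw": 100},
  {"tx": 1,"ty": -0.55,"tz": 0.2,"claw": 100},
  {"tx": 1,"ty": -0.55,"tz": 0.2,"claw": 100},
  {"tx": 1,"ty": -0.55,"tz": 0.2,"claw": 100},
  {"tx": 1,"ty": -0.55,"tz": 0.2,"rz": -0.6,"claw": 100},
])

```text
invalid input at $.plan[0]: expected keys tx, ty, tz, rx, ry, rz, claw
```

```bash
cat >> h.py <<'E'
def go(x,y,z,yaw):
    """units of tool shift and turn to a target TCP, tool straight down, tool x at yaw (deg)"""
    s=env.state(); M=R.from_rotvec(s['ee_rot'])
    d=M.inv().apply(np.array([x,y,z])-s['tool_pos'])/.03
    c,n=np.cos(np.radians(yaw)),np.sin(np.radians(yaw))
    G=R.from_matrix(np.array([[c,n,0],[n,-c,0],[0,0,-1.]]))
    r=(M.inv()*G).as_rotvec()/.1
    print('t',s['time_s'],'pos',np.round(s['tool_pos'],4),'shift',d.round(2),'turn',r.round(2),'F',np.round(s['force'],1),'open',round(s['opening'],4),'grip',round(s['grip_force'],1),'q7',round(s['q'][6],2))
E
python3 -c "
from h import *
go(.469,-.3245,.12,39.7)"
```

```text
t 0.9 pos [ 0.2738 -0.5895  0.2313] shift [ 9.62 -5.27  3.71] turn [-0.    0.   -2.58] F [-0.3 -0.4  0.7] open 0.0854 grip 0.0 q7 -0.07
```

Request:
drive_tool([
  {"tx": 1,"ty": -0.55,"tz": 0.3,"rx": 0,"ry": 0,"rz": 0,"claw": 100},
  {"tx": 1,"ty": -0.55,"tz": 0.3,"rx": 0,"ry": 0,"rz": 0,"claw": 100},
  {"tx": 1,"ty": -0.55,"tz": 0.3,"rx": 0,"ry": 0,"rz": 0,"claw": 100},
  {"tx": 1,"ty": -0.55,"tz": 0.3,"rx": 0,"ry": 0,"rz": 0,"claw": 100},
  {"tx": 1,"ty": -0.55,"tz": 0.3,"rx": 0,"ry": 0,"rz": 0,"claw": 100},
  {"tx": 1,"ty": -0.55,"tz": 0.3,"rx": 0,"ry": 0,"rz": 0,"claw": 100},
  {"tx": 1,"ty": -0.55,"tz": 0.3,"rx": 0,"ry": 0,"rz": 0,"claw": 100},
  {"tx": 1,"ty": -0.55,"tz": 0.3,"rx": 0,"ry": 0,"rz": -0.6,"claw": 100},
])

```text
time_s: 1.9
tool_pos: [0.4366, -0.3679, 0.1592]
ee_rot: [3.045, 0.771, 0.0]
force: [-0.4, -0.2, -0.1]
opening: 0.0851
grip_force: 0.0
```

```bash
python3 -c "
from h import *
go(.469,-.3245,.12,39.7)"
```

```text
t 1.9 pos [ 0.4366 -0.3679  0.1592] shift [ 1.64 -0.76  1.31] turn [ 0.01 -0.   -1.97] F [-0.4 -0.2 -0.1] open 0.0851 grip 0.0 q7 -0.5
```

Request:
drive_tool([
  {"tx": 0.82,"ty": -0.38,"tz": 0.65,"rx": 0,"ry": 0,"rz": 0,"claw": 100},
  {"tx": 0.82,"ty": -0.38,"tz": 0.65,"rx": 0,"ry": 0,"rz": -1,"claw": 100},
  {"tx": 0,"ty": 0,"tz": 0,"rx": 0,"ry": 0,"rz": -0.97,"claw": 100},
  {"tx": 0,"ty": 0,"tz": 0,"rx": 0,"ry": 0,"rz": 0,"claw": 100},
  {"tx": 0,"ty": 0,"tz": 0,"rx": 0,"ry": 0,"rz": 0,"claw": 100},
])

```text
time_s: 2.52
tool_pos: [0.4682, -0.3258, 0.1203]
ee_rot: [2.956, 1.063, -0.0]
force: [0.2, -0.5, 0.4]
opening: 0.0856
grip_force: 0.0
```

```bash
python3 -c "
from h import *
go(.469,-.3245,.032,39.7)
t=env.get_image('top');s=env.get_image('side')
a=t['frame'][190:290,340:440];b=s['frame'][110:210,265:365]
im=np.hstack([cv2.resize(x,(400,400),interpolation=cv2.INTER_CUBIC) for x in(a,b)])
cv2.imwrite('pics/hover.png',im[...,::-1])"
```

```text
t 2.525 pos [ 0.4682 -0.3258  0.1203] shift [ 0.05 -0.02  2.94] turn [ 0.    0.   -0.02] F [ 0.2 -0.5  0.4] open 0.0856 grip 0.0 q7 -0.44
```

View pics/hover.png

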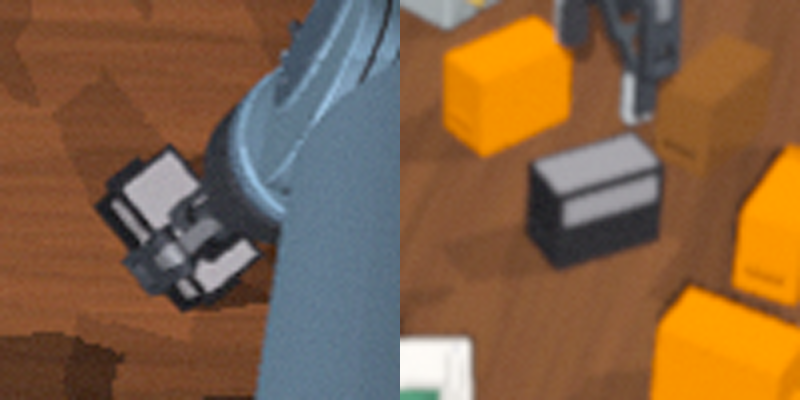

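The fingers straddle the black pack across its width, with the finger at (150,265) in the left panel. Descending to grasp.

Request:
drive_tool([
  {"tx": 0.05,"ty": -0.02,"tz": 0.75,"rx": 0,"ry": 0,"rz": 0,"claw": 100},
  {"tx": 0,"ty": 0,"tz": 0.75,"rx": 0,"ry": 0,"rz": 0,"claw": 100},
  {"tx": 0,"ty": 0,"tz": 0.75,"rx": 0,"ry": 0,"rz": 0,"claw": 100},
  {"tx": 0,"ty": 0,"tz": 0.69,"rx": 0,"ry": 0,"rz": 0,"claw": 100},
  {"tx": 0,"ty": 0,"tz": 0,"rx": 0,"ry": 0,"rz": 0,"claw": 100},
])

```text
time_s: 3.25
tool_pos: [0.468, -0.3235, 0.031]
ee_rot: [-2.954, -1.064, 0.003]
force: [-0.3, 0.0, -0.3]
opening: 0.0852
grip_force: 0.0
```

Request:
drive_tool([
  {"tx": 0,"ty": 0,"tz": 0,"rx": 0,"ry": 0,"rz": 0,"claw": 0},
  {"tx": 0,"ty": 0,"tz": 0,"rx": 0,"ry": 0,"rz": 0,"claw": 0},
  {"tx": 0,"ty": 0,"tz": 0,"rx": 0,"ry": 0,"rz": 0,"claw": 0},
  {"tx": 0,"ty": 0,"tz": 0,"rx": 0,"ry": 0,"rz": 0,"claw": 0},
  {"tx": 0,"ty": 0,"tz": 0,"rx": 0,"ry": 0,"rz": 0,"claw": 0},
  {"tx": 0,"ty": 0,"tz": 0,"rx": 0,"ry": 0,"rz": 0,"claw": 0},
])

```text
time_s: 4.0
tool_pos: [0.4699, -0.3244, 0.0332]
ee_rot: [2.954, 1.064, 0.002]
force: [-0.9, 0.3, 6.4]
opening: 0.0434
grip_force: 62.2
```

```bash
python3 -c "
from h import *
go(.469,-.3245,.19,39.7)"
```

```text
t 4.0 pos [ 0.4699 -0.3244  0.0332] shift [-0.02 -0.01 -5.23] turn [ 0.02 -0.01 -0.01] F [-0.9  0.3  6.4] open 0.0434 grip 62.2 q7 -0.46
```

Request:
drive_tool([
  {"tx": 0,"ty": 0,"tz": -0.5,"rx": 0,"ry": 0,"rz": 0,"claw": 0},
  {"tx": 0,"ty": 0,"tz": -0.9,"rx": 0,"ry": 0,"rz": 0,"claw": 0},
  {"tx": 0,"ty": 0,"tz": -1,"rx": 0,"ry": 0,"rz": 0,"claw": 0},
  {"tx": 0,"ty": 0,"tz": -1,"rx": 0,"ry": 0,"rz": 0,"claw": 0},
  {"tx": 0,"ty": 0,"tz": -1,"rx": 0,"ry": 0,"rz": 0,"claw": 0},
  {"tx": 0,"ty": 0,"tz": -0.5,"rx": 0,"ry": 0,"rz": 0,"claw": 0},
  {"tx": 0,"ty": 0,"tz": 0,"rx": 0,"ry": 0,"rz": 0,"claw": 0},
])

```text
time_s: 4.88
tool_pos: [0.4695, -0.3241, 0.18]
ee_rot: [2.954, 1.065, 0.002]
force: [-0.3, 0.3, -2.6]
opening: 0.0432
grip_force: 61.3
```

```bash
python3 -c "
from h import *
go(.5513,.0427,.17,14.9)"
```

```text
t 4.875 pos [ 0.4695 -0.3241  0.18  ] shift [ 9.9  -7.68  0.32] turn [ 0.02 -0.01  4.32] F [-0.3  0.3 -2.6] open 0.0432 grip 61.3 q7 -0.42
```

Request:
drive_tool([
  {"tx": 0.5,"ty": -0.39,"tz": 0,"rx": 0,"ry": 0,"rz": 0,"claw": 0},
  {"tx": 0.9,"ty": -0.7,"tz": 0,"rx": 0,"ry": 0,"rz": 0,"claw": 0},
  {"tx": 0.9,"ty": -0.7,"tz": 0,"rx": 0,"ry": 0,"rz": 0,"claw": 0},
  {"tx": 0.9,"ty": -0.7,"tz": 0,"rx": 0,"ry": 0,"rz": 0,"claw": 0},
  {"tx": 0.9,"ty": -0.7,"tz": 0,"rx": 0,"ry": 0,"rz": 0,"claw": 0},
  {"tx": 0.9,"ty": -0.7,"tz": 0,"rx": 0,"ry": 0,"rz": 0,"claw": 0},
  {"tx": 0.9,"ty": -0.7,"tz": 0,"rx": 0,"ry": 0,"rz": 0,"claw": 0},
  {"tx": 0.9,"ty": -0.7,"tz": 0,"rx": 0,"ry": 0,"rz": 0,"claw": 0},
])

```text
time_s: 5.88
tool_pos: [0.5239, -0.0686, 0.1777]
ee_rot: [-2.953, -1.067, 0.003]
force: [0.6, -0.0, -2.1]
opening: 0.0435
grip_force: 61.3
```

Request:
drive_tool([
  {"tx": 0.9,"ty": -0.7,"tz": 0,"rx": 0,"ry": 0,"rz": 0,"claw": 0},
  {"tx": 0.9,"ty": -0.7,"tz": 0,"rx": 0,"ry": 0,"rz": 0,"claw": 0},
  {"tx": 0.9,"ty": -0.7,"tz": 0,"rx": 0,"ry": 0,"rz": 0,"claw": 0},
  {"tx": 0.4,"ty": -0.29,"tz": 0,"rx": 0,"ry": 0,"rz": 0.8,"claw": 0},
  {"tx": 0,"ty": 0,"tz": 0,"rx": 0,"ry": 0,"rz": 1,"claw": 0},
  {"tx": 0,"ty": 0,"tz": 0,"rx": 0,"ry": 0,"rz": 1,"claw": 0},
  {"tx": 0,"ty": 0,"tz": 0,"rx": 0,"ry": 0,"rz": 1,"claw": 0},
  {"tx": 0,"ty": 0,"tz": 0,"rx": 0,"ry": 0,"rz": 0.52,"claw": 0},
])

```text
time_s: 6.88
tool_pos: [0.5492, 0.0446, 0.1776]
ee_rot: [-3.115, -0.406, 0.005]
force: [-0.1, 0.1, -1.8]
opening: 0.0434
grip_force: 61.3
```

```bash
python3 - <<'E'
from h import *
go(.5513,.0427,.12,14.9)
t=env.get_image('top');s=env.get_image('side')
go(.5513,.0427,.12,14.9)
a=t['frame'][150:270,180:330];b=s['frame'][160:300,190:302]
save(t,'bt.png');save(s,'bs.png')
im=np.hstack([cv2.resize(a,(320,256),interpolation=cv2.INTER_CUBIC)[:256],]) 
L=np.zeros((600,800,3),np.uint8)
L[:600,:480]=cv2.resize(b,(480,600),interpolation=cv2.INTER_CUBIC); L[:256,480:]=im
cv2.imwrite('pics/hover2.png',L[...,::-1])
E
```

```text
t 6.875 pos [0.5492 0.0446 0.1776] shift [0.06 0.08 1.92] turn [-0.01  0.03 -0.01] F [-0.1  0.1 -1.8] open 0.0434 grip 61.3 q7 -1.54
t 6.975 pos [0.5494 0.0445 0.1778] shift [0.05 0.08 1.93] turn [-0.01  0.03  0.01] F [-0.3 -0.  -2.3] open 0.0432 grip 61.3 q7 -1.54
```

View pics/hover2.png

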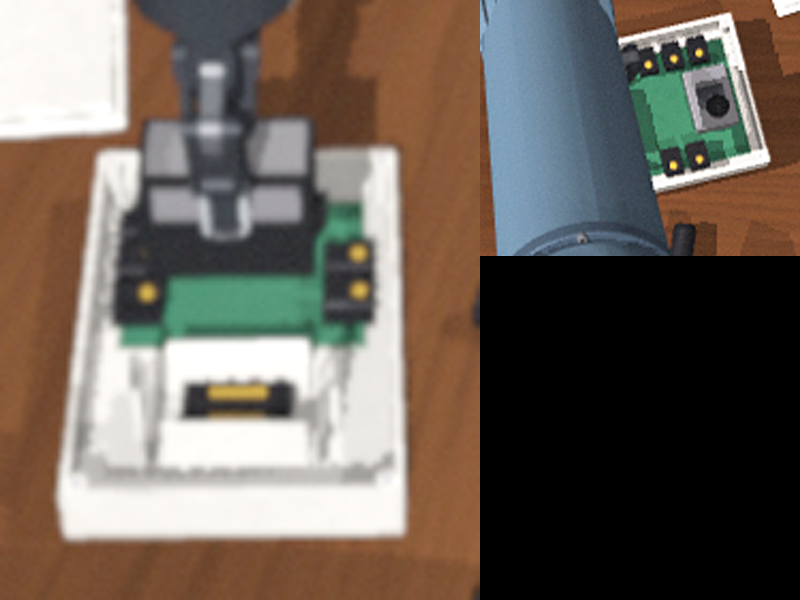

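```bash
python3 - <<'E'
from h import *
s=env.get_image('side'); st=env.state(); tp=st['tool_pos']
f=s['frame'][160:300,190:302]; k=600/140
im=cv2.resize(f,(480,600),interpolation=cv2.INTER_CUBIC)[...,::-1].copy()
def pt(X): return ((proj(s,X)-[190,160]+.5)*k-.5)
def body(x,y,z,yaw,M):
    c,n=np.cos(yaw),np.sin(yaw); M=np.array(M,float)
    return np.c_[x+c*M[:,0]-n*M[:,1],y+n*M[:,0]+c*M[:,1],z+M[:,2]]
yaw=np.radians(14.9)
P=pt(body(tp[0],tp[1],tp[2]-.033,yaw,[(.0415,.022,.066),(-.0415,.022,.066),(-.0415,.022,0.003),(.0415,.022,.003),(.0415,-.022,.066),(-.0415,-.022,.066)]))
B=pt(body(.5513,.0427,0,yaw,[(0,0,.022),(.0435,0,.028),(-.0435,0,.028)]))
Hh=pt(body(.5667,-.0153,0,yaw,[(.088,.13,0),(-.088,.13,0),(.088,-.13,.034),(-.088,-.13,.034),(.088,.13,.034),(-.088,.13,.034)]))
print(P.round(),B.round(),Hh.round())
big=cv2.resize(im,(640,800))[:600]
big=cv2.resize(im[100:],None,fx=1.2,fy=1.2)
for q,c in((P,(0,0,255)),(B,(255,0,255)),(Hh,(0,160,0))):
    for u in q: 
        a=((u-[0,100])*1.2).astype(int); cv2.drawMarker(big,tuple(int(i) for i in a),c,cv2.MARKER_CROSS,10,1)
cv2.imwrite('pics/ov.png',big)
E
```

```text
[[131. 176.]
 [308. 175.]
 [311. 270.]
 [142. 271.]
 [138. 115.]
 [310. 113.]] [[238. 404.]
 [156. 397.]
 [319. 396.]] [[ 66. 534.]
 [404. 532.]
 [102. 151.]
 [397. 149.]
 [ 59. 493.]
 [404. 491.]]
```

View pics/ov.png

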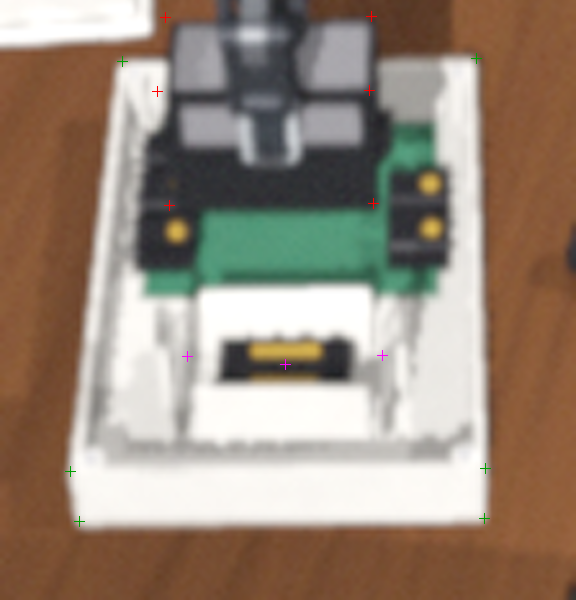

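```bash
python3 - <<'E'
from h import *
s=env.get_image('side'); f=s['frame'][...,:].astype(int)
g=f.sum(2)//3
for r in (184,190,192,194,198,200,202,204,206): print(r,'L',g[r,216:236].tolist(),'R',g[r,256:270].tolist())
print('red-green right', [(f[r,256:270,1]-f[r,256:270,0]).tolist() for r in (204,)])
for r in (250,252,254): print(r,g[r,225:265].tolist())
E
```

```text
184 L [230, 242, 236, 179, 109, 89, 88, 91, 89, 92, 93, 94, 90, 92, 93, 93, 89, 80, 68, 72] R [70, 67, 61, 62, 65, 62, 62, 57, 60, 64, 63, 63, 60, 60]
190 L [195, 185, 167, 126, 96, 92, 81, 79, 113, 140, 149, 149, 150, 150, 150, 149, 130, 118, 119, 130] R [170, 170, 170, 170, 160, 118, 69, 59, 57, 60, 60, 58, 60, 62]
192 L [91, 92, 92, 91, 89, 87, 74, 83, 128, 145, 150, 150, 151, 152, 157, 161, 137, 99, 76, 79] R [168, 169, 169, 168, 159, 117, 71, 57, 60, 60, 61, 64, 64, 63]
194 L [132, 132, 130, 129, 128, 118, 88, 88, 134, 148, 150, 150, 153, 158, 166, 167, 156, 110, 73, 65] R [169, 170, 168, 168, 159, 115, 73, 67, 90, 95, 101, 110, 113, 113]
198 L [243, 239, 225, 239, 245, 228, 167, 114, 136, 150, 150, 149, 150, 161, 166, 168, 160, 128, 90, 69] R [165, 167, 167, 167, 155, 115, 80, 109, 147, 158, 159, 159, 159, 160]
200 L [243, 234, 221, 238, 242, 216, 148, 97, 106, 116, 112, 115, 113, 119, 125, 126, 124, 102, 78, 64] R [112, 114, 114, 111, 105, 82, 71, 110, 148, 157, 159, 160, 159, 160]
202 L [239, 237, 228, 238, 239, 208, 139, 68, 55, 62, 65, 66, 65, 65, 65, 68, 67, 67, 70, 66] R 
[... 345 characters left out ...]
, 165, 160, 141, 94, 55, 48, 36, 41, 66, 103, 129, 137, 137]
red-green right [[-1, 0, -1, -2, -1, 2, 2, 0, -2, -3, -4, -4, -3, -3]]
250 [205, 184, 172, 201, 240, 251, 246, 207, 137, 79, 66, 65, 66, 90, 129, 141, 139, 140, 140, 138, 141, 140, 140, 141, 144, 145, 138, 102, 66, 56, 52, 58, 79, 133, 201, 242, 244, 227, 235, 227]
252 [195, 175, 158, 184, 225, 238, 230, 187, 111, 62, 53, 53, 53, 84, 120, 132, 134, 135, 133, 133, 133, 134, 134, 133, 134, 132, 126, 90, 58, 54, 52, 48, 68, 114, 176, 218, 220, 212, 209, 195]
254 [191, 170, 166, 194, 228, 238, 227, 172, 87, 53, 52, 52, 53, 55, 54, 53, 56, 55, 50, 52, 54, 53, 54, 50, 48, 53, 51, 51, 46, 45, 48, 45, 66, 112, 151, 166, 162, 158, 166, 183]
```

Request:
drive_tool([
  {"tx": 0.15,"ty": 0.07,"tz": 0.5,"rx": 0,"ry": 0.03,"rz": 0,"claw": 0},
  {"tx": 0,"ty": 0,"tz": 0.8,"rx": 0,"ry": 0,"rz": 0,"claw": 0},
  {"tx": 0,"ty": 0,"tz": 0.8,"rx": 0,"ry": 0,"rz": 0,"claw": 0},
  {"tx": 0,"ty": 0,"tz": 0.6,"rx": 0,"ry": 0,"rz": 0,"claw": 0},
  {"tx": 0,"ty": 0,"tz": 0,"rx": 0,"ry": 0,"rz": 0,"claw": 0},
  {"tx": 0,"ty": 0,"tz": 0,"rx": 0,"ry": 0,"rz": 0,"claw": 0},
])

```text
time_s: 7.82
tool_pos: [0.5565, 0.0423, 0.0985]
ee_rot: [-3.115, -0.407, -0.006]
force: [-0.4, 0.5, -2.6]
opening: 0.0433
grip_force: 61.3
```

```bash
python3 - <<'E'
from h import *
go(.5542,.0435,.063,14.9)
s=env.get_image('side'); save(s,'low.png')
im=cv2.resize(s['frame'][185:290,195:300],(600,600),interpolation=cv2.INTER_CUBIC)[...,::-1].copy()
cv2.imwrite('pics/lowc.png',im)
tp=env.state()['tool_pos']; 
ax=np.array([.9664,.257,0]); ay=np.array([-.257,.9664,0]); 
c=np.array([*tp[:2],tp[2]-.033])-.003*ax+.022*ay
for h in(.066,.003):
  print(((proj(s,[c+.0415*ax+[0,0,h],c-.0415*ax+[0,0,h]])-[195,185]+.5)*600/105-.5).round())
E
```

```text
t 7.825 pos [0.5565 0.0423 0.0985] shift [-0.07 -0.06  1.18] turn [ 0.   -0.04 -0.  ] F [-0.4  0.5 -2.6] open 0.0433 grip 61.3 q7 -1.56
[[155. 242.]
 [379. 241.]]
[[168. 356.]
 [383. 355.]]
```

View pics/lowc.png

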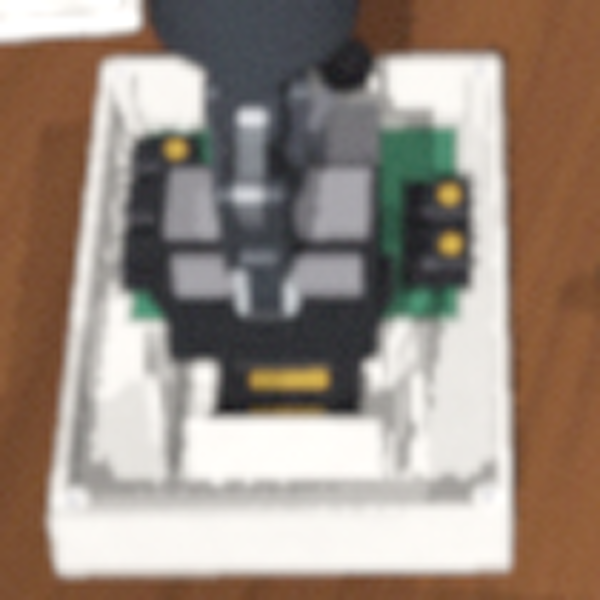

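Request:
drive_tool([
  {"tx": -0.065,"ty": -0.06,"tz": 0,"rx": 0,"ry": -0.04,"rz": 0,"claw": 0},
  {"tx": 0,"ty": 0,"tz": 0.2,"rx": 0,"ry": 0,"rz": 0,"claw": 0},
  {"tx": 0,"ty": 0,"tz": 0.2,"rx": 0,"ry": 0,"rz": 0,"claw": 0},
  {"tx": 0,"ty": 0,"tz": 0.2,"rx": 0,"ry": 0,"rz": 0,"claw": 0},
  {"tx": 0,"ty": 0,"tz": 0,"rx": 0,"ry": 0,"rz": 0,"claw": 0},
  {"tx": 0,"ty": 0,"tz": 0,"rx": 0,"ry": 0,"rz": 0,"claw": 0},
])

```text
time_s: 8.62
tool_pos: [0.5536, 0.0434, 0.0801]
ee_rot: [3.115, 0.407, -0.002]
force: [0.1, -0.2, -1.6]
opening: 0.0429
grip_force: 61.3
```

```bash
python3 -c "
from h import *
go(.5542,.0435,.063,14.9)"
```

```text
t 8.625 pos [0.5536 0.0434 0.0801] shift [0.02 0.   0.57] turn [ 0.    0.01 -0.  ] F [ 0.1 -0.2 -1.6] open 0.0429 grip 61.3 q7 -1.57
```

No contact so far; on down to the hooks.

Request:
drive_tool([
  {"tx": 0,"ty": 0,"tz": 0.2,"rx": 0,"ry": 0,"rz": 0,"claw": 0},
  {"tx": 0,"ty": 0,"tz": 0.2,"rx": 0,"ry": 0,"rz": 0,"claw": 0},
  {"tx": 0,"ty": 0,"tz": 0.1,"rx": 0,"ry": 0,"rz": 0,"claw": 0},
  {"tx": 0,"ty": 0,"tz": 0,"rx": 0,"ry": 0,"rz": 0,"claw": 0},
])

```text
time_s: 9.12
tool_pos: [0.5532, 0.0434, 0.0647]
ee_rot: [3.115, 0.407, -0.003]
force: [0.1, -0.3, -2.1]
opening: 0.0432
grip_force: 61.3
```

```bash
python3 -c "
from h import *
go(.5542,.0435,.051,14.9)"
```

```text
t 9.125 pos [0.5532 0.0434 0.0647] shift [0.03 0.01 0.46] turn [-0.    0.02 -0.  ] F [ 0.1 -0.3 -2.1] open 0.0432 grip 61.3 q7 -1.57
```

Request:
drive_tool([
  {"tx": 0.02,"ty": 0,"tz": 0.1,"rx": 0,"ry": 0,"rz": 0,"claw": 0},
  {"tx": 0,"ty": 0,"tz": 0.1,"rx": 0,"ry": 0,"rz": 0,"claw": 0},
  {"tx": 0,"ty": 0,"tz": 0,"rx": 0,"ry": 0,"rz": 0,"claw": 0},
])

```text
time_s: 9.5
tool_pos: [0.5538, 0.0435, 0.0588]
ee_rot: [3.115, 0.407, -0.003]
force: [-0.8, 0.4, -1.7]
opening: 0.0431
grip_force: 61.4
```

Request:
drive_tool([
  {"tx": 0,"ty": 0,"tz": 0.07,"rx": 0,"ry": 0,"rz": 0,"claw": 0},
  {"tx": 0,"ty": 0,"tz": 0,"rx": 0,"ry": 0,"rz": 0,"claw": 0},
])

```text
time_s: 9.75
tool_pos: [0.5543, 0.0436, 0.0571]
ee_rot: [3.115, 0.407, -0.001]
force: [-0.4, -0.3, 1.4]
opening: 0.0436
grip_force: 61.8
```

Request:
drive_tool([
  {"tx": 0,"ty": 0,"tz": 0.07,"rx": 0,"ry": 0,"rz": 0,"claw": 0},
  {"tx": 0,"ty": 0,"tz": 0,"rx": 0,"ry": 0,"rz": 0,"claw": 0},
])

```text
time_s: 10.0
tool_pos: [0.5547, 0.0437, 0.0552]
ee_rot: [3.115, 0.407, 0.0]
force: [-1.2, -0.1, 4.2]
opening: 0.0433
grip_force: 62.1
```

Request:
drive_tool([
  {"tx": 0,"ty": 0,"tz": 0.07,"rx": 0,"ry": 0,"rz": 0,"claw": 0},
  {"tx": 0,"ty": 0,"tz": 0,"rx": 0,"ry": 0,"rz": 0,"claw": 0},
])

```text
time_s: 10.25
tool_pos: [0.5547, 0.0437, 0.0533]
ee_rot: [3.115, 0.407, 0.0]
force: [-2.5, -0.3, 6.2]
opening: 0.0432
grip_force: 62.6
```

Request:
drive_tool([
  {"tx": 0,"ty": 0,"tz": 0.05,"rx": 0,"ry": 0,"rz": 0,"claw": 0},
  {"tx": 0,"ty": 0,"tz": 0,"rx": 0,"ry": 0,"rz": 0,"claw": 0},
])

```text
time_s: 10.5
tool_pos: [0.5547, 0.0437, 0.052]
ee_rot: [3.115, 0.407, 0.0]
force: [-2.1, -0.2, 9.1]
opening: 0.0428
grip_force: 62.8
```

Request:
drive_tool([
  {"tx": 0,"ty": 0,"tz": 0.04,"rx": 0,"ry": 0,"rz": 0,"claw": 0},
  {"tx": 0,"ty": 0,"tz": 0,"rx": 0,"ry": 0,"rz": 0,"claw": 0},
])

```text
time_s: 10.75
tool_pos: [0.5548, 0.0437, 0.0503]
ee_rot: [3.115, 0.407, 0.001]
force: [1.8, -0.2, 2.9]
opening: 0.0433
grip_force: 61.8
```

Request:
drive_tool([
  {"tx": 0,"ty": 0,"tz": 0.03,"rx": 0,"ry": 0,"rz": 0,"claw": 0},
  {"tx": 0,"ty": 0,"tz": 0,"rx": 0,"ry": 0,"rz": 0,"claw": 0},
])

```text
time_s: 11.0
tool_pos: [0.5547, 0.0437, 0.0493]
ee_rot: [3.115, 0.407, 0.0]
force: [2.3, 0.6, 2.4]
opening: 0.0433
grip_force: 61.8
```

Request:
drive_tool([
  {"tx": 0,"ty": 0,"tz": -0.04,"rx": 0,"ry": 0,"rz": 0,"claw": 0},
  {"tx": 0,"ty": 0,"tz": 0,"rx": 0,"ry": 0,"rz": 0,"claw": 85},
  {"tx": 0,"ty": 0,"tz": 0,"rx": 0,"ry": 0,"rz": 0,"claw": 85},
  {"tx": 0,"ty": 0,"tz": 0,"rx": 0,"ry": 0,"rz": 0,"claw": 85},
  {"tx": 0,"ty": 0,"tz": 0,"rx": 0,"ry": 0,"rz": 0,"claw": 85},
  {"tx": 0,"ty": 0,"tz": 0,"rx": 0,"ry": 0,"rz": 0,"claw": 85},
])

```text
time_s: 11.75
tool_pos: [0.554, 0.0436, 0.0503]
ee_rot: [3.115, 0.407, -0.002]
force: [0.6, -0.2, 0.1]
opening: 0.0727
grip_force: 0.0
```

Request:
drive_tool([
  {"tx": 0,"ty": 0,"tz": -0.5,"rx": 0,"ry": 0,"rz": 0,"claw": 85},
  {"tx": 0,"ty": 0,"tz": -1,"rx": 0,"ry": 0,"rz": 0,"claw": 85},
  {"tx": 0,"ty": 0,"tz": -1,"rx": 0,"ry": 0,"rz": 0,"claw": 85},
  {"tx": 0,"ty": 0,"tz": -1,"rx": 0,"ry": 0,"rz": 0,"claw": 85},
  {"tx": 0,"ty": 0,"tz": -0.5,"rx": 0,"ry": 0,"rz": 0,"claw": 0},
  {"tx": 0,"ty": 0,"tz": 0,"rx": 0,"ry": 0,"rz": 0,"claw": 0},
])

```text
time_s: 12.5
tool_pos: [0.5549, 0.0437, 0.1715]
ee_rot: [3.115, 0.407, 0.002]
force: [-0.3, 1.0, -0.3]
opening: 0.0371
grip_force: 0.0
```

```bash
python3 - <<'E'
from h import *
# ball: housing y -85, off side
H=np.array([.5667,-.0153]); ax=np.array([.9664,.257]); ay=np.array([-.257,.9664])
for x in(-.09,-.024,.024): print(x,(H+x*ax-.085*ay).round(4))
go(*(H-.10*ax-.085*ay),.15,14.9)
s=env.get_image('side'); save(s,'rel.png')
im=cv2.resize(s['frame'][185:290,195:300],(600,600),interpolation=cv2.INTER_CUBIC)[...,::-1].copy()
cv2.imwrite('pics/relc.png',im)
b=np.r_[.5513,.0427,0]
for z in(.018,.025):
    q=[b+[*(i*.0415*ax+.022*ay),z+.066] for i in(1,-1)]
    print(((proj(s,q)-[195,185]+.5)*600/105-.5).round())
r=env.spot_in(s,'toggle_tip'); print(r)
print('ball pred off',proj(s,[[*(H+x*ax-.085*ay),.07] for x in(-.024,.024)]))
E
```

```text
-0.09 [ 0.5016 -0.1206]
-0.024 [ 0.5654 -0.1036]
0.024 [ 0.6117 -0.0913]
t 12.5 pos [0.5549 0.0437 0.1715] shift [-3.46  4.84  0.71] turn [ 0.   -0.01 -0.  ] F [-0.3  1.  -0.3] open 0.0371 grip 0.0 q7 -1.54
[[171. 333.]
 [388. 331.]]
[[169. 320.]
 [387. 319.]]
[]
ball pred off [[256.3918968  195.96430954]
 [236.72937369 196.09323959]]
```

View pics/relc.png

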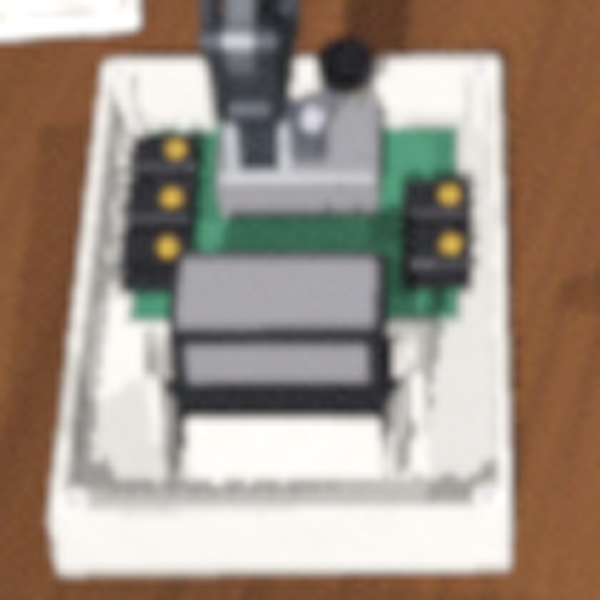

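The pack sits level, with its front top edge at row 333, where the snapped-in height predicts it. The ball at (347,64) also matches the model. Moving to the near side of the ball with the fingers shut.

Request:
drive_tool([
  {"tx": -0.44,"ty": 0.8,"tz": 0,"rx": 0,"ry": 0,"rz": 0,"claw": 0},
  {"tx": -0.44,"ty": 0.8,"tz": 0,"rx": 0,"ry": 0,"rz": 0,"claw": 0},
  {"tx": -0.44,"ty": 0.8,"tz": 0,"rx": 0,"ry": 0,"rz": 0,"claw": 0},
  {"tx": -0.44,"ty": 0.8,"tz": 0,"rx": 0,"ry": 0,"rz": 0,"claw": 0},
  {"tx": -0.44,"ty": 0.8,"tz": 0,"rx": 0,"ry": 0,"rz": 0,"claw": 0},
  {"tx": -0.44,"ty": 0.84,"tz": 0,"rx": 0,"ry": 0,"rz": 0,"claw": 0},
  {"tx": 0,"ty": 0,"tz": 0,"rx": 0,"ry": 0,"rz": 0,"claw": 0},
])

```text
time_s: 13.48
tool_pos: [0.5134, -0.1195, 0.1691]
ee_rot: [3.115, 0.4, -0.006]
force: [0.3, 0.2, -0.2]
opening: 0.0
grip_force: 0.0
```

```bash
python3 - <<'E'
from h import *
H=np.array([.5667,-.0153]); ax=np.array([.9664,.257]); ay=np.array([-.257,.9664])
go(*(H-.075*ax-.085*ay),.058,14.9)
E
```

```text
t 13.475 pos [ 0.5134 -0.1195  0.1691] shift [ 0.12 -0.07  3.7 ] turn [ 0.    0.04 -0.04] F [ 0.3  0.2 -0.2] open 0.0 grip 0.0 q7 -1.23
```

Request:
drive_tool([
  {"tx": 0.05,"ty": -0.07,"tz": 0.7,"rx": 0,"ry": 0,"rz": 0,"claw": 0},
  {"tx": 0,"ty": 0,"tz": 0.8,"rx": 0,"ry": 0,"rz": 0,"claw": 0},
  {"tx": 0,"ty": 0,"tz": 0.8,"rx": 0,"ry": 0,"rz": 0,"claw": 0},
  {"tx": 0,"ty": 0,"tz": 0.8,"rx": 0,"ry": 0,"rz": 0,"claw": 0},
  {"tx": 0,"ty": 0,"tz": 0.5,"rx": 0,"ry": 0,"rz": 0,"claw": 0},
  {"tx": 0,"ty": 0,"tz": 0,"rx": 0,"ry": 0,"rz": 0,"claw": 0},
  {"tx": 0,"ty": 0,"tz": 0,"rx": 0,"ry": 0,"rz": 0,"claw": 0},
])

```text
time_s: 14.35
tool_pos: [0.5164, -0.1145, 0.063]
ee_rot: [3.115, 0.407, -0.0]
force: [0.4, 0.2, 1.1]
opening: -0.0002
grip_force: 0.0
```

```bash
python3 - <<'E'
from h import *
H=np.array([.5667,-.0153]); ax=np.array([.9664,.257]); ay=np.array([-.257,.9664])
go(*(H-.005*ax-.085*ay),.060,14.9)
E
```

```text
t 14.35 pos [ 0.5164 -0.1145  0.063 ] shift [2.3  0.07 0.1 ] turn [0. 0. 0.] F [0.4 0.2 1.1] open -0.0002 grip 0.0 q7 -1.26
```

Request:
drive_tool([
  {"tx": 0.3,"ty": 0.07,"tz": 0.1,"rx": 0,"ry": 0,"rz": 0,"claw": 0},
  {"tx": 0.3,"ty": 0,"tz": 0,"rx": 0,"ry": 0,"rz": 0,"claw": 0},
  {"tx": 0.3,"ty": 0,"tz": 0,"rx": 0,"ry": 0,"rz": 0,"claw": 0},
  {"tx": 0.3,"ty": 0,"tz": 0,"rx": 0,"ry": 0,"rz": 0,"claw": 0},
  {"tx": 0.3,"ty": 0,"tz": 0,"rx": 0,"ry": 0,"rz": 0,"claw": 0},
  {"tx": 0.3,"ty": 0,"tz": 0,"rx": 0,"ry": 0,"rz": 0,"claw": 0},
  {"tx": 0.3,"ty": 0,"tz": 0,"rx": 0,"ry": 0,"rz": 0,"claw": 0},
  {"tx": 0.2,"ty": 0,"tz": 0,"rx": 0,"ry": 0,"rz": 0,"claw": 0},
])

```text
time_s: 15.35
tool_pos: [0.5838, -0.0986, 0.0594]
ee_rot: [3.115, 0.407, -0.001]
force: [-0.4, -1.0, -0.5]
opening: 0.0001
grip_force: 0.7
```

Request:
drive_tool([
  {"tx": 0.1,"ty": 0,"tz": 0,"rx": 0,"ry": 0,"rz": 0,"claw": 0},
  {"tx": 0,"ty": 0,"tz": 0,"rx": 0,"ry": 0,"rz": 0,"claw": 0},
])

```text
time_s: 15.6
tool_pos: [0.5862, -0.098, 0.0593]
ee_rot: [3.115, 0.407, -0.001]
force: [-0.3, 0.1, 0.5]
opening: -0.0004
grip_force: 0.0
```

Request:
drive_tool([
  {"tx": 0.1,"ty": 0,"tz": 0,"rx": 0,"ry": 0,"rz": 0,"claw": 0},
  {"tx": 0.05,"ty": 0,"tz": 0,"rx": 0,"ry": 0,"rz": 0,"claw": 0},
  {"tx": 0,"ty": 0,"tz": 0,"rx": 0,"ry": 0,"rz": 0,"claw": 0},
])

```text
time_s: 15.98
tool_pos: [0.5901, -0.097, 0.0593]
ee_rot: [3.115, 0.407, -0.002]
force: [-1.3, -0.2, -1.4]
opening: 0.0002
grip_force: 0.6
```

Request:
drive_tool([
  {"tx": 0.1,"ty": 0,"tz": 0,"rx": 0,"ry": 0,"rz": 0,"claw": 0},
  {"tx": 0,"ty": 0,"tz": 0,"rx": 0,"ry": 0,"rz": 0,"claw": 0},
])

```text
time_s: 16.23
tool_pos: [0.5917, -0.0967, 0.0591]
ee_rot: [3.115, 0.406, -0.007]
force: [-5.9, -0.3, 1.5]
opening: -0.0
grip_force: 2.6
```

```bash
python3 - <<'E'
from h import *
s=env.get_image('side'); save(s,'tog.png'); print(env.state()['force'])
im=cv2.resize(s['frame'][170:260,200:290],(600,600),interpolation=cv2.INTER_CUBIC)[...,::-1]
cv2.imwrite('pics/togc.png',im)
E
```

```text
[-5.80626724 -0.3498642   2.21858888]
```

View pics/togc.png

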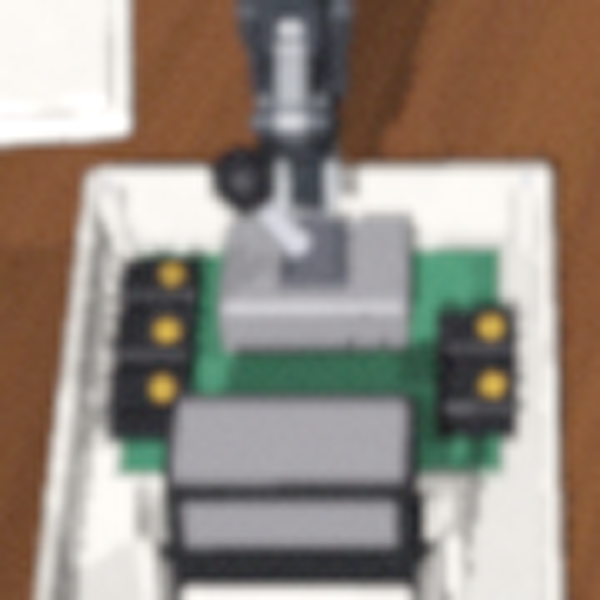

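The ball is at (243,178), full picture (236,197), which is the predicted "on" position, and the force has risen to 6 N at the stop. Backing off now.

Request:
drive_tool([
  {"tx": -0.5,"ty": 0,"tz": 0,"rx": 0,"ry": 0,"rz": 0,"claw": 0},
  {"tx": -0.8,"ty": 0,"tz": 0,"rx": 0,"ry": 0,"rz": 0,"claw": 0},
  {"tx": -0.3,"ty": 0,"tz": -0.8,"rx": 0,"ry": 0,"rz": 0,"claw": 0},
  {"tx": 0,"ty": 0,"tz": -1,"rx": 0,"ry": 0,"rz": 0,"claw": 0},
  {"tx": 0,"ty": 0,"tz": -1,"rx": 0,"ry": 0,"rz": 0,"claw": 0},
  {"tx": 0,"ty": 0,"tz": -1,"rx": 0,"ry": 0,"rz": 0,"claw": 0},
  {"tx": 0,"ty": 0,"tz": -0.5,"rx": 0,"ry": 0,"rz": 0,"claw": 0},
  {"tx": 0,"ty": 0,"tz": 0,"rx": 0,"ry": 0,"rz": 0,"claw": 0},
])

```text
time_s: 17.27
tool_pos: [0.5474, -0.1087, 0.1891]
ee_rot: [3.114, 0.407, 0.002]
force: [-0.2, -0.3, -0.2]
opening: -0.0003
grip_force: 0.0
```

```bash
python3 - <<'E'
from h import *
s=env.get_image('side'); 
im=cv2.resize(s['frame'][170:290,190:310],(600,600),interpolation=cv2.INTER_CUBIC)[...,::-1]
cv2.imwrite('pics/fin.png',im); print(env.state()['tool_pos'],env.state()['force'])
E
```

```text
[ 0.54664737 -0.10860136  0.18805232] [ 0.46614142  0.16418625 -1.05861108]
```

View pics/fin.png

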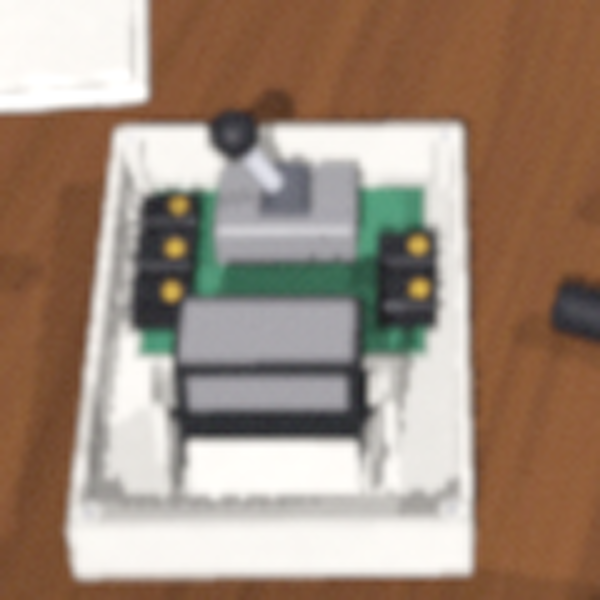

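The toggle leans to the far side, with the ball at (233,132), and the pack is level in the bay at (270,370). The robot is clear.

```bash
python3 -c "
from plant import env
print(env.sign_off())"
```

```text
the job is handed in; nothing more can be done
None
```

The black pack is snapped into the bay (the push fell from about 9 N to 3 N at snapped-in height, and I stopped well short of crushing the contacts), the toggle is over at its far stop, and the job was handed in at about 17 s with the arm clear; the sign-off gave no verdict.

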